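# Rock the brass locating block out of its tight drawer slot

## Task

Pull the cabinet drawer fully open by its handle, then take the brass locating block out of the rack in the drawer: it sits tight, so do not yank it straight up (that pulls the rack off its magnets), but rock it in its slot, leaning its top clearly to the left first, then to the right (left and right as the robot sees it), easing it up until it frees. Finish while holding it, gripped, upright and still, just clear above the rack, a few centimetres up; leave the drawer open, the steel block in its slot, the rack down and everything else where it is.

Things in the scene. Friction and masses are not known exactly. Their poses are not given: they have to be found in the camera images.
- cabinet: Blue steel bench cabinet, 270 deep (x) x 360 wide (y) x 115 mm high, fixed to the bench, with one grey-fronted drawer. Origin: on the bench under the middle of its front face; -x axis points out of the front (the way the drawer opens, towards the robot), +y is its left as the robot sees it. A fixed steel try square, 25 mm high, lies on the rear of its top (150 mm or more behind the front).
- drawer (a joint): Drawer slide: metres open, 0 shut, 0.190 at its end stop; light friction (under 3 N), stays where left. Starts shut. Inside, the drawer floor is 22 mm above the bench, the side walls reach 93 mm, the front panel 102 mm.
- drawer_handle (a point): Middle of the drawer's steel bar handle: 11 mm round bar, 120 mm long along the cabinet's y, its axis 35 mm in front of the drawer's front (gap behind the bar 29 mm), 77 mm above the bench, 38 mm below the cabinet top. Moves with the drawer.
- rack (a joint): How far the rack has been pulled up off the drawer floor, metres: 0 = down on its magnets. The rack only moves vertically; it begins to lift at an upward pull of about 15 to 17 N and rises about 1 mm for each further 1.5 N, falling back when the pull eases; more than 4 mm is a failure. Pulling a block straight out would need more than 20 N.
- rack_top (a point): Centre of the top face of the black plastic rack in the drawer, axes as the cabinet's (z up). Rack 90 (x) x 220 (y) x 30 mm high, its top 52 mm above the bench, centre about 95 mm in front of the cabinet when the drawer is fully open. Two slots, centred 75 mm to either side (+y, -y) of this point, hold the two blocks.
- slot0 (a point): Mouth centre of the rack's right (-y) slot; both slots are alike: 18 mm deep, 47 mm long in y (1.5 mm play at each end of a block). Two spring pads squeeze a block's broad faces (along x), from 14 to 6 mm below the rack top: a block frees once its underside has risen about 12 mm, and is out after 18 mm.
- slot1 (a point): Mouth centre of the rack's left (+y) slot.
- brass_block: Brass locating block to take, in either slot: 22 (x) x 44 (y) x 56 mm high, 0.4 kg. Origin: centre of its underside, axes as the cabinet's; 38 mm stands out of the slot. Grip its broad faces (22 mm apart, along x); rock about the x axis, top leaning to +y (left) and -y: 0.07 rad is a clear lean, about 0.17 the most. Each lean, pivoting on a lower end corner, can walk it up 1 to 3 mm.
- steel_block: The steel block in the other slot: same shape, size and seat, silver-grey; it must stay down in its slot.
- file_red: Bystander: flat file 240 mm long with a red handle lying on the bench; origin under its middle.
- file_yellow: Bystander: flat file 240 mm long with a yellow handle lying on the bench; origin under its middle.
- marking_block: Bystander: bright steel marking-off block 120 x 100 x 30 mm on the bench; origin: centre of its underside.
- oil_bottle: Bystander: green bottle with a red cap, 60 mm diameter, 150 mm high; origin: centre of its underside.
- screwdriver: Bystander: screwdriver with an orange handle lying on the bench.
- v_block: Bystander: steel vee block 60 x 50 x 40 mm on the bench; origin: centre of its underside.

How it is judged:
On the way, in this order (a step that is already met when the one before it is completed fails the run):
1. the drawer is pulled open (at least 160 mm) (value of joint drawer above 0.16 m), for 0.2 s.
2. the brass block leans to the left (top towards the cabinet's +y) by at least 0.07 rad while still in its slot (angle between brass_block's own y axis and vertical above 1.641 rad and z of brass_block in the frame of rack_top below -0.004 m), for 0.05 s.
3. then it leans to the right by at least 0.07 rad while still in its slot (angle between brass_block's own y axis and vertical below 1.501 rad and z of brass_block in the frame of rack_top below -0.004 m), for 0.05 s.
At the end, for the whole second after the job is handed in: Brass block held in the fingers, touching nothing else: underside 6-80 mm above the rack top, over the rack (60 mm in x, 140 mm in y of its centre), upright within 0.2 rad, under 20 mm/s; drawer open 150 mm or more, rack down within 2 mm, steel block down within 5 mm (z of brass_block in the frame of rack_top between 0.006 and 0.08 m and x of brass_block in the frame of rack_top between -0.06 and 0.06 m and y of brass_block in the frame of rack_top between -0.14 and 0.14 m and angle between brass_block's own z axis and vertical below 0.2 rad and linear speed of brass_block below 0.02 m/s and contact force between the fingers and brass_block above 2 N and contact force between brass_block and cabinet below 0.1 N and contact force between brass_block and steel_block below 0.1 N and value of joint drawer above 0.15 m and value of joint rack below 0.002 m and z of steel_block in the frame of rack_top below -0.013 m); the arm keeps its last pose, push and grip.
It fails at once if the rack is pulled more than 4 mm up off its magnets (value of joint rack above 0.004 m).
It fails at once if the steel block is lifted more than 6 mm in its slot (z of steel_block in the frame of rack_top above -0.012 m).
It fails at once if a bystander on the bench is pushed more than 30 mm (distance of any of file_red, file_yellow, marking_block, oil_bottle, screwdriver, v_block from where it was at the start of the episode above 0.03 m).
It also fails if it takes over 64 s, if anything falls off the work surface, if the arm or the gripper's body presses on something with over 40 N, if the wrist force passes 120 N, or if a joint passes its speed limit or range.

## Robot

A 6-joint arm with a two-finger parallel gripper is mounted at the origin on the work surface. World frame = base frame: x ahead of the robot, y to its left, z up, the work surface at z = 0. Lengths are in m, angles in rad, forces in N, time in s.
With the tool pointing down it reaches from about 0.275 to 1 m from the base axis. Payload 8.4 kg.
Tool frame: the origin (TCP) lies at the very end of the fingers, on their centre line; the grasp point (between the pads) lies 19 mm behind it; z points along the fingers, y is the line along which they close (so a half turn about z gives the same grasp; the last joint's range is limited). The gripper opens to 85 mm and grips with 20 to 120 N. Pads are 22 mm wide; open, the fingers measure 114 mm over their backs; the gripper's body (76 mm by 85 mm) begins 54 mm behind the grasp point. The pads swing forward as they close: fully open they stand 13 mm farther back than shut.
Start: joints at [-1.341, 0.353, 1.633, -0, 1.155, -0.002], TCP at [0.144, -0.608, 0.231] pointing down, gripper open.
Joint ranges: [-2.63, 2.63], [-0.92, 2.1], [0.06, 2.66], [-1.3, 4.44], [0, 2.69], [-3.02, 3.02]. Speed limits (rad/s): [2.22, 2.22, 2.79, 3.14, 3.14, 3.14].

## Interface

Orientations are given as a rotation vector (axis times angle).
In Python, from workcell import r, vision gives the robot as it stands.
- The arm moves only by the tool move_arm, never from a script. Its argument "commands" is a list of rows, each an object with "grip": the finger opening in mm, from 0 to 85.4; "translation": the shift along the tool's x, y, z in units of 0.15 m (1.0 is 0.15 m), a list of three; "yaw": the turn about the tool's z in units of pi rad (1.0 is pi rad). In form: [{"grip": grip, "translation": [x, y, z], "yaw": yaw}, ...]. A call has 1 to 20 rows; each row shifts and turns the commanded pose from where the row before left it, along the tool's axes as they then stand; what a row does not reach is not made up. A row lasts 1/12 s, in which the tool goes at most 41.7 mm and 7.16 degrees, less where a joint would pass 70% of its speed; a pose out of reach is approached as far as the arm can. A call with a number of a shift or a turn outside -1 to 1 is refused whole. A call with a gripper value outside its range is refused whole. The fingers move at their own pace and stop on an object; "newtons" is the grip in N (left out, the last holds). Time passes only in rows, so rows that do not move let the fingers close. It gives the time, the measured TCP pose, the force, the opening and the grip force at its end, in the units of the state.
- r.observe(): the state, without advancing time (a new reading comes with each control period).
- vision.get_image(name): name is "scene" or "top" or "wrist"; returns a dict with "image" (420x560x3 uint8, red, green, blue), "K" (3x3 intrinsics, pixels), "world_from_camera" (4x4, takes a point from camera to world coordinates); the wrist camera has in their place "tool_from_camera" (4x4, takes a point from camera to tool coordinates, whose origin is the TCP and whose axes are the flange's). Camera axes: x right, y up, looking along -z (the intrinsics and any distortion apply to the point x, -y, -z); pixel columns grow to the right and rows downward; lengths in m; the calibration is good to about 2 mm. A picture is of the moment at which its call begins: read the wrist's pose just before it. There is no depth.
- r.close_job(): hands the job in; it is judged then, once.
The state is a dict: "clock": time; "qpos": joint angles; "qvel": joint speeds; "tau": joint torques, N m; "ee_pos": TCP position; "ee_rot": TCP orientation; "ft_force": force on the tool from outside, world axes, zero at the start; "ft_torque": the same for the moment, N m; "opening": opening from 0.0 (shut) to 1.0 (fully open); "finger_force": force on a finger pad.
Only numpy, scipy, OpenCV 4.12 (cv2) and the standard library are available. Lean on these libraries where they do the work, as an engineer would, in place of code of your own. Each camera call takes 0.05 s, during which the arm holds its last target. There are 200 camera calls.

## Working session

There is one attempt and no reset: what is moved stays moved. The work goes in short steps, Python scripts to look and compute and a tool call to move; the robot and the scene stay as the last step left them, time stands still between calls to the robot, and variables do not carry over. Pictures are saved under pics/ and viewed, at most 10 in all, crops included, and the job is handed in when it is done.

Besides the shell and the picture viewer there is one more tool, called after "Call:" as name([rows], argument=value, ...), one row to a line, values as JSON. move_arm: Moves the arm, as the interface text tells. Its arguments: {"type":"object","properties":{"commands":{"type":"array","items":{"type":"object","properties":{"grip":{"type":"number"},"translation":{"type":"array","items":{"type":"number","minimum":-1,"maximum":1}},"yaw":{"type":"number","minimum":-1,"maximum":1}}}},"newtons":{"type":"number"}},"required":["commands"]}

```bash
mkdir -p pics; ls; python3 - <<'E'
from workcell import r, vision
import cv2,numpy as np
np.set_printoptions(precision=4,suppress=True)
s=r.observe(); print({k:s[k] for k in s})
ims=[]
for n in ("scene","top"):
    d=vision.get_image(n); cv2.imwrite(f"pics/{n}0.png",d["image"][:,:,::-1]); print(n,d["K"],d["world_from_camera"],[k for k in d])
    np.savez(n+"0.npz",K=d["K"],T=d["world_from_camera"])
d=vision.get_image("wrist");print(d["K"],d["tool_from_camera"])
E
```

```text
pics
{'clock': 0.0, 'qpos': array([-1.3414,  0.3536,  1.6341,  0.    ,  1.1552, -0.0024]), 'qvel': array([-0.0001,  0.0018,  0.0013, -0.0002, -0.0011, -0.0005]), 'tau': array([  0.0003, -60.5254, -34.2063,  -0.0001,   0.0091,   0.    ]), 'ee_pos': array([ 0.1435, -0.6078,  0.2306]), 'ee_rot': array([-3.1191, -0.3631,  0.0002]), 'ft_force': array([ 0.084 , -0.6435,  0.5147]), 'ft_torque': array([-0.0383,  0.017 ,  0.0139]), 'finger_force': 0.0, 'opening': 0.9999304866195246}
scene [[477.5152   0.     285.8471]
 [  0.     477.5152 203.148 ]
 [  0.       0.       1.    ]] [[ 0.1708 -0.7102  0.683   1.6458]
 [ 0.9852  0.1145 -0.1273 -0.1827]
 [ 0.0122  0.6947  0.7192  1.2234]
 [ 0.      0.      0.      1.    ]] ['image', 'K', 'world_from_camera']
top [[467.2386   0.     272.5022]
 [  0.     467.2386 199.4456]
 [  0.       0.       1.    ]] [[ 0.0058  0.9821 -0.1885  0.3511]
 [-0.9997  0.01    0.0215  0.036 ]
 [ 0.023   0.1883  0.9818  1.2822]
 [ 0.      0.      0.      1.    ]] ['image', 'K', 'world_from_camera']
[[336.8776   0.     277.3163]
 [  0.     336.8776 215.5783]
 [  0.       0.       1.    ]] [[-0.0006  0.9561  0.2932  0.0739]
 [ 1.      0.0007 -0.0002  0.0006]
 [-0.0004  0.2932 -0.9561 -0.1421]
 [ 0.      0.      0.      1.    ]]
```

View pics/scene0.png

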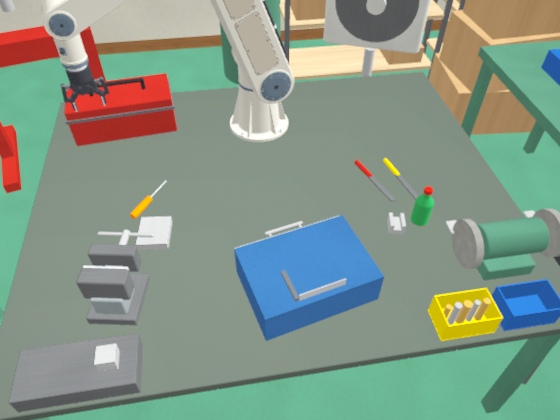

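View pics/top0.png

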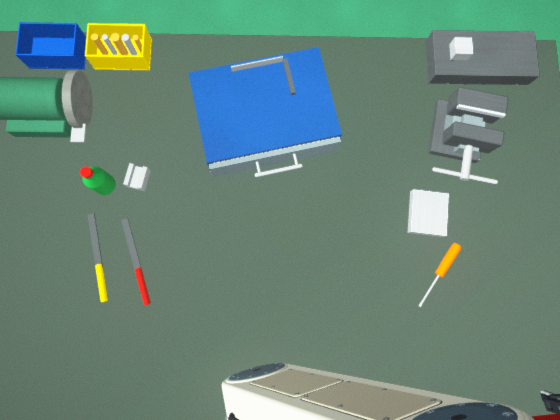

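The scene view shows the shut cabinet at about (310,270) with its handle at (285,228). In the top view the cabinet's top corners are near (209,166), (341,139), (190,73) and (320,48), and the bar runs from (256,175) to (301,167). I'll enlarge that area.

```bash
python3 - <<'E'
import cv2
a=cv2.imread("pics/top0.png")[40:190,180:350]
cv2.imwrite("pics/crop0.png",cv2.resize(a,None,fx=4,fy=4,interpolation=cv2.INTER_CUBIC)[:600])
E
```

```text
(no output)
```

View pics/crop0.png

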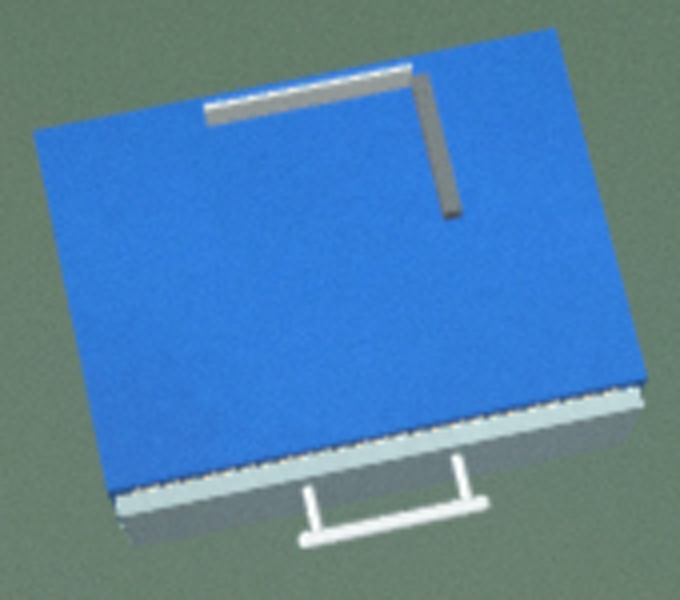

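In the enlarged crop, the cabinet top corners are (36,131), (556,29), (646,380) and (110,493). The bar's ends are about (300,541) and (489,502).

```bash
cat > h.py <<'E'
import numpy as np
def ray(px,z,K,T):
    px=np.atleast_2d(np.array(px,float)); n=len(px)
    d=np.c_[(px[:,0]-K[0,2])/K[0,0],-(px[:,1]-K[1,2])/K[1,1],-np.ones(n)]@T[:3,:3].T
    o=T[:3,3]; return o+d*((z-o[2])/d[:,2])[:,None]
E
python3 - <<'E'
from h import *
np.set_printoptions(precision=4,suppress=True)
f=np.load("top0.npz");c=np.array([[36,131],[556,29],[646,380],[110,493.],[300,541],[489,502]])/4+[180-.375,40-.375]
P=ray(c[:4],.115,f["K"],f["T"]);H=ray(c[4:],.079,f["K"],f["T"])
print(P,H)
L=lambda a,b:np.linalg.norm(P[a]-P[b])
print("w",L(0,1),L(2,3),"d",L(0,3),L(1,2),"bar",np.linalg.norm(H[0]-H[1]))
for a,b in((0,1),(3,2)): v=P[a]-P[b];print("yaw of +y",np.arctan2(-v[0],v[1]))
for a,b in((0,3),(1,2)): v=P[a]-P[b];print("yaw of +x",np.arctan2(v[1],v[0]))
v=H[0]-H[1];print("bar",np.arctan2(-v[0],v[1]),H.mean(0),"front mid",(P[2]+P[3])/2,"ctr",P.mean(0))
# Kabsch fit
q=np.array([[.27,.18],[.27,-.18],[0,-.18],[0,.18]]);p=P[:,:2]
U,S,V=np.linalg.svd((q-q.mean(0)).T@(p-p.mean(0)));R=(U@V).T;yaw=np.arctan2(R[1,0],R[0,0]);t=p.mean(0)-R@q.mean(0)
print("fit",yaw,t,p-(q@R.T+t)); 
for off in(-.03,-.035,-.045):print(off,R@[off,0]+t)
print("tool yaw now")
from scipy.spatial.transform import Rotation as Ro
print(Ro.from_rotvec([-3.1191,-.3631,.0002]).as_matrix())
E
```

```text
[[ 0.9187  0.2367  0.115 ]
 [ 0.9992 -0.1126  0.115 ]
 [ 0.7502 -0.1686  0.115 ]
 [ 0.6693  0.1794  0.115 ]] [[ 0.6478  0.0574  0.079 ]
 [ 0.676  -0.0681  0.079 ]]
w 0.3584397708782249 0.3572033202347749 d 0.2558367564088088 0.2552278473877703 bar 0.12856917342256016
yaw of +y 0.22651010716212924
yaw of +y 0.22822524238396882
yaw of +x 0.22590926583030357
yaw of +x 0.2210612495319198
bar 0.22081094049531053 [ 0.6619 -0.0053  0.079 ] front mid [0.7097 0.0054 0.115 ] ctr [0.8343 0.0337 0.115 ]
fit 0.22601357674216183 [0.7028 0.0034] [[-0.0069 -0.0027]
 [-0.0071 -0.0012]
 [ 0.007   0.0034]
 [ 0.0069  0.0005]]
-0.03 [ 0.6735 -0.0033]
-0.035 [ 0.6687 -0.0044]
-0.045 [ 0.6589 -0.0066]
tool yaw now
[[ 0.9733  0.2297 -0.0003]
 [ 0.2297 -0.9733  0.0014]
 [ 0.     -0.0014 -1.    ]]
```

Call:
move_arm([
  {"grip":85,"translation":[0.1,-0.07,0],"yaw":0},
  {"grip":85,"translation":[0.2,-0.145,0],"yaw":0},
  {"grip":85,"translation":[0.2142,-0.1557,0],"yaw":0},
  {"grip":85,"translation":[0.2142,-0.1557,0],"yaw":0},
  {"grip":85,"translation":[0.2142,-0.1557,0],"yaw":0},
  {"grip":85,"translation":[0.2142,-0.1557,0],"yaw":0},
  {"grip":85,"translation":[0.2142,-0.1557,0],"yaw":0},
  {"grip":85,"translation":[0.2142,-0.1557,0],"yaw":0},
  {"grip":85,"translation":[0.2142,-0.1557,0],"yaw":0},
  {"grip":85,"translation":[0.2142,-0.1557,0],"yaw":0},
  {"grip":85,"translation":[0.2142,-0.1557,0],"yaw":0},
  {"grip":85,"translation":[0.2142,-0.1557,0],"yaw":0},
  {"grip":85,"translation":[0.2142,-0.1557,0],"yaw":0},
  {"grip":85,"translation":[0.2142,-0.1557,0],"yaw":0},
  {"grip":85,"translation":[0.2142,-0.1557,0],"yaw":0},
  {"grip":85,"translation":[0.2142,-0.1557,0],"yaw":0},
  {"grip":85,"translation":[0.2142,-0.1557,0],"yaw":0},
  {"grip":85,"translation":[0.2142,-0.1557,0],"yaw":0},
  {"grip":25,"translation":[0.2,-0.145,0],"yaw":0},
  {"grip":25,"translation":[0.1,-0.07,0],"yaw":0},
])

```text
clock: 1.82
ee_pos: [0.6327, -0.039, 0.2311]
ee_rot: [-3.119, -0.366, -0.001]
ft_force: [0.3, -1.1, -0.4]
opening: 0.743
finger_force: 0.0
```

Call:
move_arm([
  {"grip":25,"translation":[0,0,0],"yaw":-0.0383},
  {"grip":25,"translation":[0,0,0],"yaw":-0.0383},
  {"grip":25,"translation":[0,0,0],"yaw":-0.0383},
  {"grip":25,"translation":[0,0,0],"yaw":-0.0383},
  {"grip":25,"translation":[0,0,0],"yaw":-0.0383},
  {"grip":25,"translation":[0,0,0],"yaw":-0.0383},
  {"grip":25,"translation":[0,0,0],"yaw":-0.0383},
  {"grip":25,"translation":[0,0,0],"yaw":-0.0383},
  {"grip":25,"translation":[0,0,0],"yaw":-0.0383},
  {"grip":25,"translation":[0,0,0],"yaw":-0.0383},
  {"grip":25,"translation":[0,0,0],"yaw":-0.0383},
  {"grip":25,"translation":[0,0,0],"yaw":-0.0383},
  {"grip":25,"translation":[0,0,0],"yaw":-0.0383},
  {"grip":25,"translation":[0,0,0],"yaw":0},
  {"grip":25,"translation":[0,0,0],"yaw":0},
])

```text
clock: 3.07
ee_pos: [0.6303, -0.043, 0.2311]
ee_rot: [-1.962, -2.453, 0.001]
ft_force: [0.0, 0.7, 0.1]
opening: 0.295
finger_force: 0.0
```

Call:
move_arm([
  {"grip":25,"translation":[0.1,0.13,0],"yaw":-0.0016},
  {"grip":25,"translation":[0.097,0.13,0],"yaw":0},
  {"grip":25,"translation":[0,0,0.15],"yaw":0},
  {"grip":25,"translation":[0,0,0.2],"yaw":0},
  {"grip":25,"translation":[0,0,0.2],"yaw":0},
  {"grip":25,"translation":[0,0,0.2],"yaw":0},
  {"grip":25,"translation":[0,0,0.05],"yaw":0},
  {"grip":25,"translation":[0,0,0],"yaw":0},
  {"grip":25,"translation":[0,0,0],"yaw":0},
])

```text
clock: 3.82
ee_pos: [0.6625, -0.0055, 0.112]
ee_rot: [1.954, 2.46, 0.0]
ft_force: [0.1, -0.5, 0.5]
opening: 0.292
finger_force: 0.0
```

```bash
python3 - <<'E'
from workcell import r, vision
import cv2
d=vision.get_image("wrist"); cv2.imwrite("pics/w1.png",d["image"][:,:,::-1])
s=r.observe();print(s["ee_pos"],s["ee_rot"])
E
```

```text
[ 0.66329786 -0.00551141  0.11302888] [1.95233868e+00 2.45913345e+00 2.09836251e-03]
```

View pics/w1.png

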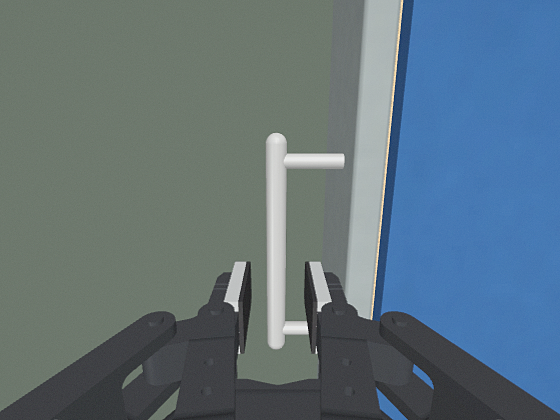

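The fingers straddle the bar, which runs along column 276 from row 135 to row 348. Its middle lies under the tool (expected row 249) and it is parallel to the pads. I'll go down, close and pull.

Call:
move_arm([
  {"grip":25,"translation":[0,0,0.1],"yaw":0},
  {"grip":25,"translation":[0,0,0.1],"yaw":0},
  {"grip":25,"translation":[0,0,0.1],"yaw":0},
  {"grip":25,"translation":[0,0,0.03],"yaw":0},
  {"grip":25,"translation":[0,0,0],"yaw":0},
])

```text
clock: 4.28
ee_pos: [0.6624, -0.0055, 0.0624]
ee_rot: [1.952, 2.461, 0.0]
ft_force: [0.6, -0.2, 0.1]
opening: 0.29
finger_force: 0.0
```

Call:
move_arm([
  {"grip":5,"translation":[0,0,0],"yaw":0},
  {"grip":5,"translation":[0,0,0],"yaw":0},
  {"grip":5,"translation":[0,0,0],"yaw":0},
  {"grip":5,"translation":[0,0,0],"yaw":0},
  {"grip":5,"translation":[0,0,0],"yaw":0},
], newtons=40)

```text
clock: 4.7
ee_pos: [0.6617, -0.0058, 0.0634]
ee_rot: [-1.952, -2.461, 0.001]
ft_force: [-4.5, -1.7, 3.9]
opening: 0.106
finger_force: 39.2
```

Call:
move_arm([
  {"grip":5,"translation":[0,-0.03,0],"yaw":0},
  {"grip":5,"translation":[0,-0.07,0],"yaw":0},
  {"grip":5,"translation":[0,-0.1,0],"yaw":0},
  {"grip":5,"translation":[0,-0.12,0],"yaw":0},
  {"grip":5,"translation":[0,-0.12,0],"yaw":0},
  {"grip":5,"translation":[0,-0.12,0],"yaw":0},
  {"grip":5,"translation":[0,-0.12,0],"yaw":0},
  {"grip":5,"translation":[0,-0.12,0],"yaw":0},
  {"grip":5,"translation":[0,-0.12,0],"yaw":0},
  {"grip":5,"translation":[0,-0.12,0],"yaw":0},
  {"grip":5,"translation":[0,-0.1,0],"yaw":0},
  {"grip":5,"translation":[0,-0.07,0],"yaw":0},
  {"grip":5,"translation":[0,-0.04,0],"yaw":0},
  {"grip":5,"translation":[0,-0.02,0],"yaw":0},
  {"grip":5,"translation":[0,0,0],"yaw":0},
  {"grip":5,"translation":[0,0,0],"yaw":0},
  {"grip":5,"translation":[0,0,0],"yaw":0},
])

```text
clock: 6.12
ee_pos: [0.4771, -0.0484, 0.0633]
ee_rot: [1.952, 2.46, 0.003]
ft_force: [-3.0, 5.4, 9.3]
opening: 0.114
finger_force: 41.2
```

Call:
move_arm([
  {"grip":25,"translation":[0,0,0],"yaw":0},
  {"grip":25,"translation":[0,0,0],"yaw":0},
  {"grip":25,"translation":[0,0,0],"yaw":0},
  {"grip":25,"translation":[0,0,-0.1],"yaw":0},
  {"grip":25,"translation":[0,0,-0.2],"yaw":0},
  {"grip":25,"translation":[0,0,-0.25],"yaw":0},
  {"grip":25,"translation":[0,0,-0.25],"yaw":0},
  {"grip":25,"translation":[0,0,-0.2],"yaw":0},
  {"grip":50,"translation":[0,0.1,-0.1],"yaw":0},
  {"grip":50,"translation":[0,0.2,0],"yaw":0},
  {"grip":50,"translation":[0,0.25,0],"yaw":0},
  {"grip":50,"translation":[0,0.2,0],"yaw":0},
  {"grip":50,"translation":[0,0.1,0],"yaw":0},
  {"grip":50,"translation":[0,0,0],"yaw":0},
  {"grip":50,"translation":[0,0,0],"yaw":0},
])

```text
clock: 7.37
ee_pos: [0.6007, -0.0198, 0.2263]
ee_rot: [-1.951, -2.462, 0.001]
ft_force: [-0.5, 0.6, -0.4]
opening: 0.587
finger_force: 0.0
```

```bash
python3 - <<'E'
from workcell import r, vision
import cv2,numpy as np
s=r.observe();d=vision.get_image("wrist"); cv2.imwrite("pics/w2.png",cv2.resize(d["image"][:,:,::-1],(784,588),interpolation=cv2.INTER_CUBIC))
print(s["ee_pos"],s["ee_rot"],s["qpos"])
from scipy.spatial.transform import Rotation as Ro
T=np.eye(4);T[:3,:3]=Ro.from_rotvec(s["ee_rot"]).as_matrix();T[:3,3]=s["ee_pos"]
np.savez("w2.npz",K=d["K"],T=T@d["tool_from_camera"])
E
```

```text
[ 0.60067535 -0.01981523  0.22628697] [-1.95067874e+00 -2.46171566e+00  1.14194876e-03] [-3.53756786e-02  3.21286774e-01  1.69086840e+00 -1.86999687e-04
  1.13043409e+00 -2.65905424e-01]
```

View pics/w2.png

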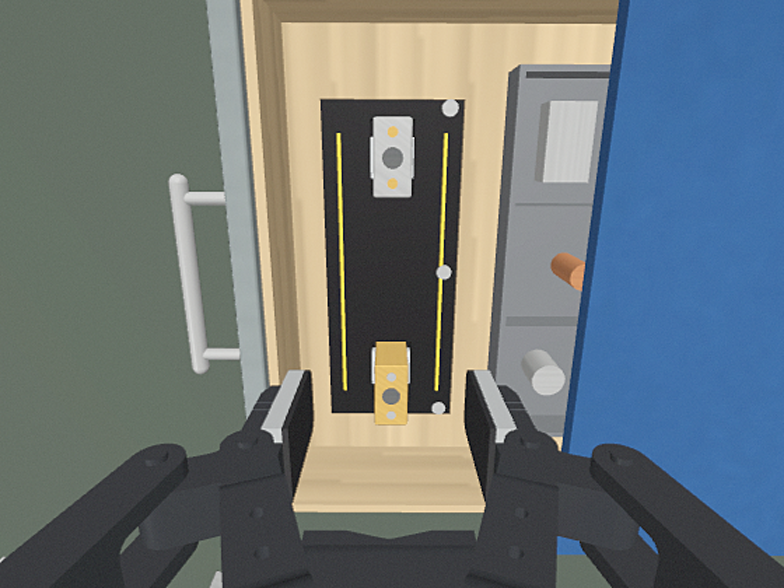

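The wrist view shows the brass block in the right slot. Its top face corners are (375,366), (408,366), (406,424) and (377,424) in the 1.4x picture. The steel block is in the left slot. The rack's corners are (321,99), (465,101), (450,412) and (332,412).

```bash
python3 - <<'E'
from h import *
np.set_printoptions(precision=4,suppress=True)
f=np.load("w2.npz");K,T=f["K"],f["T"]
g=lambda p,z:ray((np.array(p,float)+.5)/1.4-.5,z,K,T)
B=g([[375,366],[408,366],[406,424],[377,424]],.090);R=g([[321,99],[465,101],[450,412],[332,412]],.052)
print(B,B.mean(0),[np.linalg.norm(B[i]-B[i-1]) for i in range(4)]);print(R.mean(0),[np.linalg.norm(R[i]-R[i-1]) for i in range(4)])
for a,b,P in((0,3,B),(1,2,B),(0,3,R),(1,2,R)):v=P[a]-P[b];print("yaw",np.arctan2(-v[0],v[1]))
y=.226;ey=np.array([-np.sin(y),np.cos(y),0]);ex=np.array([np.cos(y),np.sin(y),0])
print("slot0 pred from rack",R.mean(0)-.075*ey)
tip=np.array([.6007,-.0198,.2263])
for n,c in(("brass",B.mean(0)),("slotR",R.mean(0)-.075*ey),("nominal",np.array([.6956,.0022,0])-.095*ex-.075*ey)):print(n,c,"tool x,y mm",(c-tip)@ey*1e3,(c-tip)@ex*1e3)
E
```

```text
[[ 0.6036 -0.0751  0.09  ]
 [ 0.6243 -0.0702  0.09  ]
 [ 0.6332 -0.1118  0.09  ]
 [ 0.6143 -0.1162  0.09  ]] [ 0.6189 -0.0933  0.09  ] [np.float64(0.04251042203907598), np.float64(0.02126977532924637), np.float64(0.0425064686853037), np.float64(0.019460486471978247)]
[ 0.6022 -0.0205  0.052 ] [np.float64(0.21868839663401446), np.float64(0.08931183347055613), np.float64(0.2175276506559767), np.float64(0.08923310316937239)]
yaw 0.25320797567683245
yaw 0.21064181566248952
yaw 0.22598319845321682
yaw 0.22563369398605146
slot0 pred from rack [ 0.619  -0.0936  0.052 ]
brass [ 0.6189 -0.0933  0.09  ] tool x,y mm -75.72443552701979 1.2261948795766717
slotR [ 0.619  -0.0936  0.052 ] tool x,y mm -75.99340020188822 1.2973776329504028
nominal [ 0.6198 -0.0922  0.    ] tool x,y mm -74.82473983161586 2.416524696138563
```

The brass block's measured position agrees with the rack-derived slot to within 0.3 mm. I'll move over it and go down in two stages.

Call:
move_arm([
  {"grip":45,"translation":[-0.1,0.009,0],"yaw":0.0012},
  {"grip":45,"translation":[-0.2,0,0],"yaw":0},
  {"grip":45,"translation":[-0.15,0,0],"yaw":0},
  {"grip":45,"translation":[-0.055,0,0.05],"yaw":0},
  {"grip":45,"translation":[0,0,0.15],"yaw":0},
  {"grip":45,"translation":[0,0,0.2],"yaw":0},
  {"grip":45,"translation":[0,0,0.2],"yaw":0},
  {"grip":45,"translation":[0,0,0.1],"yaw":0},
  {"grip":45,"translation":[0,0,0.05],"yaw":0},
  {"grip":45,"translation":[0,0,0],"yaw":0},
  {"grip":45,"translation":[0,0,0],"yaw":0},
])

```text
clock: 8.33
ee_pos: [0.6192, -0.0936, 0.1147]
ee_rot: [1.957, 2.458, 0.0]
ft_force: [-0.9, 0.7, 0.7]
opening: 0.527
finger_force: 0.0
```

```bash
cat >> h.py <<'E'
def st(r):
    s=r.observe();y=.226;ey=np.array([-np.sin(y),np.cos(y),0]);ex=np.array([np.cos(y),np.sin(y),0])
    d=(s["ee_pos"]-np.array([.6190,-.0935,0]))*1e3;f=s["ft_force"]
    rv=s["ee_rot"];print("t%.2f along y %.1f x %.1f z %.1f mm | F y %.1f x %.1f z %.1f | ff %.1f op %.1f mm yawx %.4f"%(s["clock"],d@ey,d@ex,d[2],f@ey,f@ex,f[2],s["finger_force"],s["opening"]*85.4,2*np.arctan(rv[1]/rv[0])),"T",s["ft_torque"])
E
python3 - <<'E'
from workcell import r, vision
from h import *
import cv2
st(r);d=vision.get_image("wrist"); cv2.imwrite("pics/w3.png",d["image"][:,:,::-1])
E
```

```text
t8.33 along y -0.1 x 0.1 z 114.7 mm | F y 0.9 x -0.7 z 0.7 | ff 0.0 op 45.0 mm yawx 1.7969 T [ 0.02551905 -0.0177282  -0.01007762]
```

View pics/w3.png

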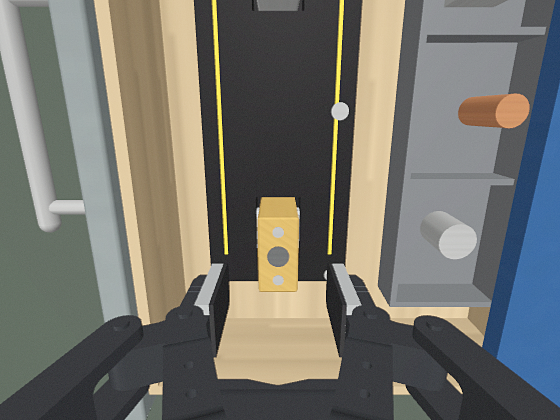

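The block is centred between the fingers, at column 278 with its top's middle at row 256, as predicted. I'll go down to z = 0.060 and grip.

Call:
move_arm([
  {"grip":45,"translation":[0,0,0.1],"yaw":0},
  {"grip":45,"translation":[0,0,0.12],"yaw":0},
  {"grip":45,"translation":[0,0,0.1],"yaw":0},
  {"grip":45,"translation":[0,0,0.045],"yaw":0},
  {"grip":45,"translation":[0,0,0],"yaw":0},
  {"grip":15,"translation":[0,0,0],"yaw":0},
  {"grip":15,"translation":[0,0,0],"yaw":0},
  {"grip":15,"translation":[0,0,0],"yaw":0},
  {"grip":15,"translation":[0,0,0],"yaw":0},
  {"grip":15,"translation":[0,0,0],"yaw":0},
  {"grip":15,"translation":[0,0,0],"yaw":0},
], newtons=30)

```text
clock: 9.3
ee_pos: [0.6202, -0.0935, 0.061]
ee_rot: [1.955, 2.457, 0.002]
ft_force: [-1.2, 0.5, 7.1]
opening: 0.249
finger_force: 32.9
```

```bash
python3 - <<'E'
from workcell import r
from h import *
st(r)
E
```

```text
t9.30 along y -0.3 x 1.1 z 61.0 mm | F y 0.8 x -1.1 z 7.1 | ff 32.9 op 21.3 mm yawx 1.7973 T [-0.01518681  0.22793068  0.00623396]
```

Call:
move_arm([
  {"grip":15,"translation":[0.01,0,-0.004],"yaw":0},
  {"grip":15,"translation":[0.01,0,-0.004],"yaw":0},
  {"grip":15,"translation":[0.01,0,-0.004],"yaw":0},
  {"grip":15,"translation":[0.01,0,-0.004],"yaw":0},
  {"grip":15,"translation":[0,0,0],"yaw":0},
  {"grip":15,"translation":[0,0,0],"yaw":0},
])

```text
clock: 9.8
ee_pos: [0.6192, -0.09, 0.0623]
ee_rot: [1.952, 2.455, -0.001]
ft_force: [3.0, -12.2, -5.9]
opening: 0.252
finger_force: 30.9
```

```bash
python3 - <<'E'
from workcell import r,vision
from h import *
import cv2
st(r);d=vision.get_image("wrist"); cv2.imwrite("pics/w4.png",cv2.resize(d["image"][180:330,180:380,::-1],None,fx=4,fy=4,interpolation=cv2.INTER_CUBIC))
E
```

```text
t9.80 along y 3.4 x 1.0 z 62.3 mm | F y -12.6 x 0.1 z -5.9 | ff 30.9 op 21.5 mm yawx 1.7981 T [-2.27108765e+00 -7.15019143e-01  2.43507012e-04]
```

View pics/w4.png

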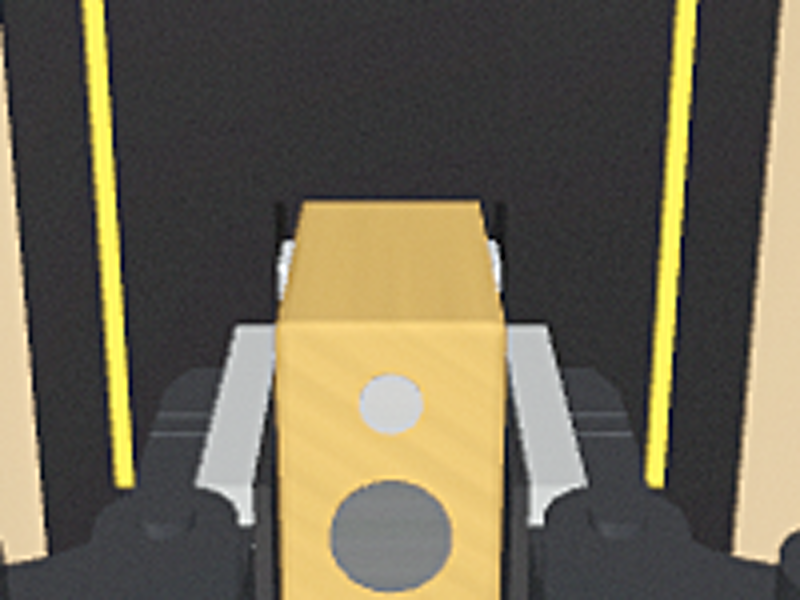

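The block is leaning left: its +y face foreshortens, with the top edge at crop row 322 and the lower edge at row 202. I'll add a numeric lean estimate that fits a pose to the top face's corners.

```bash
cat > lean.py <<'E'
from workcell import r,vision
from h import *
import cv2
from scipy.optimize import least_squares
def lean(img,K,tfc,zt=None,show=True):
    hsv=cv2.cvtColor(img,cv2.COLOR_RGB2HSV)
    sat=hsv[:,:,1].astype(float); 
    m=cv2.inRange(hsv,(12,90,130),(32,255,255)); m=cv2.morphologyEx(m,cv2.MORPH_OPEN,np.ones((3,3)))
    n,l,s,c=cv2.connectedComponentsWithStats(m[:,230:330]);k=1+np.argmax(s[1:,4]);m=(l==k)
    cols=np.arange(230,330); v=hsv[:,230:330,2]
    rows=[i for i in range(m.shape[0]) if m[i].sum()>15]
    L=np.array([[i,cols[np.where(m[i])[0][0]],cols[np.where(m[i])[0][-1]]+1] for i in rows])
    return L,v.mean(1) if False else np.array([np.median(v[i][m[i]]) for i in rows])
if __name__=="__main__":
    st(r); d=vision.get_image("wrist"); np.save("last.npy",d["image"])
    L,v=lean(d["image"],d["K"],d["tool_from_camera"])
    for a,b in zip(L[::3],v[::3]):print(a,b,end="; ")
    print(len(L))
E
python3 lean.py; python3 - <<'E'
import cv2
from lean import *
im=cv2.imread("pics/w3.png")[:,:,::-1].copy()
L,v=lean(im,0,0)
for a,b in zip(L[::3],v[::3]):print(a,b,end="; ")
E
```

```text
t9.85 along y 3.4 x 1.0 z 62.3 mm | F y -13.6 x 0.8 z -7.0 | ff 30.9 op 21.7 mm yawx 1.7980 T [-2.23487684 -0.71364726 -0.04927177]
[230 256 300] 148.0; [233 255 300] 213.0; [236 255 301] 213.0; [239 254 302] 212.0; [242 253 302] 212.0; [245 253 303] 212.0; [248 252 303] 212.0; [251 252 304] 213.0; [254 251 305] 213.0; [257 250 306] 212.5; [260 249 306] 230.0; [263 249 307] 240.5; [266 249 307] 237.0; [269 249 306] 238.0; [272 249 307] 238.0; [275 249 307] 237.0; [278 249 307] 238.0; [281 249 306] 238.0; [284 249 306] 238.0; [287 249 306] 238.0; [290 250 306] 238.0; [293 250 306] 238.0; [296 250 306] 238.0; [299 250 306] 239.0; [302 250 306] 235.0; [305 250 306] 236.5; [308 250 305] 237.0; [311 250 305] 238.0; [314 250 305] 237.0; [317 250 305] 239.0; [320 250 305] 239.0; [323 250 305] 236.0; [326 250 305] 237.0; [329 250 305] 237.0; [332 250 305] 238.0; [335 251 305] 237.5; [338 251 305] 239.0; [341 250 305] 238.0; [344 250 305] 237.0; [347 251 305] 237.0; [350 251 305] 238.0; [353 251 305] 239.0; [356 251 305] 238.0; [359 252 304] 244.0; 131
[197 262 295] 190.0; [200 261 295] 207.5; [203 260 296] 207.0; [206 260 296] 207.0; [209 259 297] 207.0; [212 259 297] 207.0; [215 258 298] 207.0; [218 258 299] 241.0; [221 258 299] 226.0; [224 258 299] 226.0; [227 258 299] 226.0; [230 258 299] 226.0; [233 258 299] 226.0; [236 258 299] 226.0; [239 258 298] 226.0; [242 258 298] 226.0; [245 258 298] 227.0; [248 258 299] 223.5; [251 258 298] 226.0; [254 258 298] 226.0; [257 258 298] 226.5; [260 258 298] 227.0; [263 258 298] 225.0; [266 258 298] 226.0; [269 258 298] 227.0; [272 258 298] 226.0; [275 258 298] 227.0; [278 258 298] 226.0; [281 258 298] 225.0; [284 259 298] 226.5; [287 259 298] 227.0; [290 259 297] 231.0;
```

```bash
cat > fit.py <<'E'
from lean import *
def fit(img,K,T,p=None):
    L,v=lean(img,K,T); rows=L[:,0]
    br=np.median(v[-40:]);side=v[:max(6,len(v)//6)];t=(np.median(side)+br)/2
    # far edge: first row where brightness stays > t
    i=max(k for k in range(len(v)-15) if v[k]<t); f=np.clip((v[i+1]-np.median(side))/(br-np.median(side)),0,1)
    rf=rows[i]+.5; rn=rows[-1]+.5
    s=(rows>rf+3)&(rows<rn-4); c=np.polyfit(rows[s],(L[s,2]-L[s,1]),1)
    obs=np.array([rf,rn,np.polyval(c,rf),np.polyval(c,rn)])
    R,o=T[:3,:3],T[:3,3]
    def proj(P): q=R.T@(P-o); return K[1,2]-K[1,1]*q[1]/q[2]*-1*-1 if False else K[1,2]+K[1,1]*(-q[1])/(-q[2]), K[0,0]/(-q[2])
    def model(u):
        x,z,th=u; out=[]
        for sgn in(1,-1):  # lean left (+x tool): +x end goes down (+z tool)
            P=np.array([x+sgn*.022*np.cos(th),0,z+sgn*.022*np.sin(th)]); out.append(proj(P))
        return np.array([out[0][0],out[1][0],out[0][1]*.022,out[1][1]*.022])
    w=np.array([1,1,2,2.])
    sol=least_squares(lambda u:np.r_[(model(u)-obs)*w],[0,0.,0],x_scale=[.01,.01,.1])
    return sol.x,obs,model(sol.x)-obs
if __name__=="__main__":
    np.set_printoptions(precision=3,suppress=True)
    s=r.observe();st(r);d=vision.get_image("wrist");u,obs,res=fit(d["image"],d["K"],d["tool_from_camera"])
    topz=s["ee_pos"][2]*1e3-u[1]*1e3
    print("top centre tool x %.1f, z world %.1f mm, LEAN %.3f"%(u[0]*1e3,topz,u[2]),"underside centre z rel rack",topz-56*np.cos(u[2])-52, obs,res)
E
python3 fit.py; python3 - <<'E'
from fit import *
d=vision.get_image("wrist");im=cv2.imread("pics/w3.png")[:,:,::-1].copy()
print(fit(im,d["K"],d["tool_from_camera"]))
E
```

```text
t9.90 along y 3.4 x 1.0 z 62.3 mm | F y -12.9 x 0.8 z -6.8 | ff 30.9 op 21.7 mm yawx 1.7980 T [-2.256 -0.63  -0.04 ]
top centre tool x -1.2, z world 88.4 mm, LEAN 0.059 underside centre z rel rack -19.494731306174998 [259.5   360.5    57.997  53.426] [ 0.12  -0.13  -0.065  0.138]
(array([-0.00068759,  0.02808529,  0.0543264 ]), array([216.5       , 291.5       ,  41.14897698,  39.32672634]), array([-0.30715363,  0.32538124,  0.15733288, -0.3343437 ]))
```

```bash
cat > fit2.py <<'E'
from fit import *
def fit2(obs,K,T,z):
    R,o=T[:3,:3],T[:3,3]
    def row(x,zz): q=R.T@(np.array([x,0,zz])-o); return K[1,2]+K[1,1]*(-q[1])/(-q[2])
    f=lambda u:[row(u[0]+s*.022*np.cos(u[1]),z+s*.022*np.sin(u[1]))-o_ for s,o_ in((1,obs[0]),(-1,obs[1]))]
    return least_squares(f,[0,0],x_scale=[.01,.1]).x
if __name__=="__main__":
    import sys
    s=r.observe();st(r);d=vision.get_image("wrist");u,obs,_=fit(d["image"],d["K"],d["tool_from_camera"])
    L,v=lean(d["image"],0,0)
    for dz in (-2,0,2):  # top of block relative to TCP: 29 mm when gripped
        a=fit2(obs,d["K"],d["tool_from_camera"],-(.029+dz/1e3)); print("dz",dz,"x %.1f mm lean %.3f"%(a[0]*1e3,a[1]),end=" | ")
    print("3-par lean %.3f top z %.1f"%(u[2],s["ee_pos"][2]*1e3-u[1]*1e3),"rows",obs[:2],"mouth row",L[0,0])
E
python3 fit2.py; python3 - <<'E'
from fit2 import *
d=vision.get_image("wrist");im=cv2.imread("pics/w3.png")[:,:,::-1].copy()
u,obs,_=fit(im,d["K"],d["tool_from_camera"])
obs[0]=217.3
print(fit2(obs,d["K"],d["tool_from_camera"],.1147-.090))
E
```

```text
t10.00 along y 3.4 x 0.9 z 62.3 mm | F y -13.9 x 0.3 z -6.7 | ff 30.9 op 21.2 mm yawx 1.7979 T [-2.26447393 -0.61374555 -0.03534044]
dz -2 x -0.6 mm lean 0.050 | dz 0 x 0.5 mm lean 0.021 | dz 2 x 1.7 mm lean -0.007 | 3-par lean 0.059 top z 88.4 rows [259.5 360.5] mouth row 230
[ 0.00035261 -0.03496135]
```

Call:
move_arm([
  {"grip":15,"translation":[0.01,0,-0.004],"yaw":0},
  {"grip":15,"translation":[0.01,0,-0.003],"yaw":0},
  {"grip":15,"translation":[0.01,0,0],"yaw":0},
  {"grip":15,"translation":[0,0,0],"yaw":0},
  {"grip":15,"translation":[0,0,0],"yaw":0},
])

```text
clock: 10.52
ee_pos: [0.6184, -0.0865, 0.0635]
ee_rot: [1.951, 2.455, -0.002]
ft_force: [5.0, -18.7, -6.6]
opening: 0.252
finger_force: 30.5
```

```bash
python3 fit2.py
```

```text
t10.52 along y 6.9 x 1.0 z 63.5 mm | F y -19.3 x 0.7 z -6.6 | ff 30.5 op 21.5 mm yawx 1.7983 T [-3.01047705 -0.69439484 -0.00409428]
dz -2 x -1.4 mm lean 0.091 | dz 0 x -0.2 mm lean 0.060 | dz 2 x 1.0 mm lean 0.030 | 3-par lean 0.113 top z 89.3 rows [260.5 363.5] mouth row 236
```

Call:
move_arm([
  {"grip":15,"translation":[0.008,0,-0.002],"yaw":0},
  {"grip":15,"translation":[0.007,0,-0.002],"yaw":0},
  {"grip":15,"translation":[0,0,0],"yaw":0},
  {"grip":15,"translation":[0,0,0],"yaw":0},
])

```text
clock: 10.9
ee_pos: [0.6181, -0.0849, 0.064]
ee_rot: [1.951, 2.454, -0.003]
ft_force: [4.2, -21.5, -8.3]
opening: 0.252
finger_force: 30.1
```

```bash
python3 fit2.py;python3 - <<'E'
import numpy as np,cv2
from workcell import vision
cv2.imwrite("pics/w5.png",cv2.resize(vision.get_image("wrist")["image"][200:400,160:400,::-1],None,fx=3,fy=3,interpolation=cv2.INTER_CUBIC))
E
```

```text
t10.90 along y 8.6 x 1.0 z 64.0 mm | F y -21.9 x -0.7 z -8.3 | ff 30.1 op 21.5 mm yawx 1.7984 T [-3.56169764 -0.76202314 -0.05366351]
dz -2 x -2.0 mm lean 0.114 | dz 0 x -0.8 mm lean 0.081 | dz 2 x 0.4 mm lean 0.050 | 3-par lean 0.135 top z 89.8 rows [261.5 365.5] mouth row 238
```

View pics/w5.png

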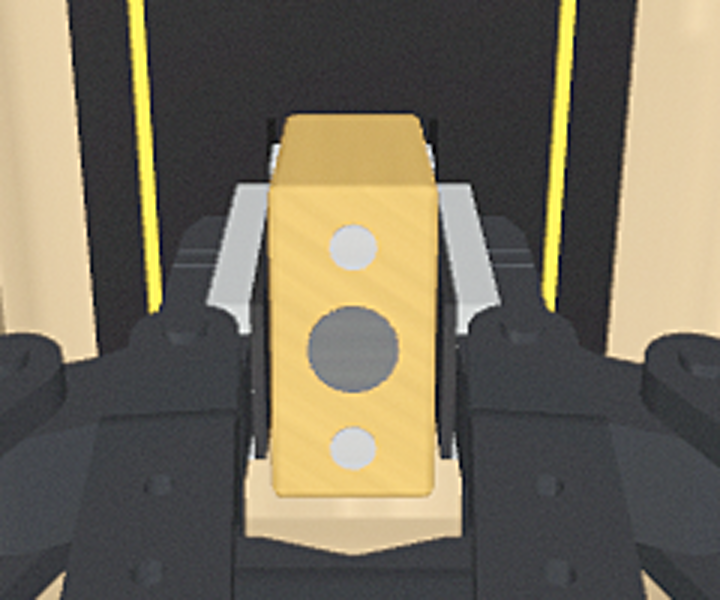

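The block leans clearly left: top face rows 261 to 366, a lean of about 0.12 rad against the baseline. Now I'll ease it back and lean it right.

Call:
move_arm([
  {"grip":15,"translation":[-0.012,0,-0.001],"yaw":0},
  {"grip":15,"translation":[-0.012,0,-0.001],"yaw":0},
  {"grip":15,"translation":[-0.012,0,-0.001],"yaw":0},
  {"grip":15,"translation":[-0.012,0,-0.001],"yaw":0},
  {"grip":15,"translation":[-0.012,0,-0.001],"yaw":0},
  {"grip":15,"translation":[-0.012,0,-0.001],"yaw":0},
  {"grip":15,"translation":[-0.012,0,-0.001],"yaw":0},
  {"grip":15,"translation":[0,0,0],"yaw":0},
])

```text
clock: 11.67
ee_pos: [0.6182, -0.0911, 0.0643]
ee_rot: [-1.955, -2.455, -0.001]
ft_force: [-0.8, 9.1, -2.8]
opening: 0.251
finger_force: 30.8
```

```bash
python3 fit2.py
```

```text
t11.67 along y 2.5 x -0.3 z 64.3 mm | F y 9.1 x 1.3 z -2.8 | ff 30.8 op 21.4 mm yawx 1.7967 T [1.6949972  0.16339373 0.01992057]
dz -2 x -1.2 mm lean 0.020 | dz 0 x 0.0 mm lean -0.007 | dz 2 x 1.2 mm lean -0.033 | 3-par lean 0.038 top z 89.9 rows [261.5 360.5] mouth row 227
```

Call:
move_arm([
  {"grip":15,"translation":[-0.012,0,-0.002],"yaw":0},
  {"grip":15,"translation":[-0.012,0,-0.002],"yaw":0},
  {"grip":15,"translation":[-0.012,0,-0.002],"yaw":0},
  {"grip":15,"translation":[-0.012,0,-0.002],"yaw":0},
  {"grip":15,"translation":[-0.012,0,-0.002],"yaw":0},
  {"grip":15,"translation":[-0.01,0,-0.002],"yaw":0},
  {"grip":15,"translation":[-0.01,0,-0.002],"yaw":0},
  {"grip":15,"translation":[0,0,0],"yaw":0},
  {"grip":15,"translation":[0,0,0],"yaw":0},
])

```text
clock: 12.47
ee_pos: [0.6198, -0.1005, 0.0653]
ee_rot: [-1.953, -2.452, -0.003]
ft_force: [0.5, 20.2, -8.2]
opening: 0.252
finger_force: 30.0
```

```bash
python3 fit2.py
```

```text
t12.47 along y -7.0 x -0.8 z 65.3 mm | F y 19.6 x 5.0 z -8.2 | ff 30.0 op 21.5 mm yawx 1.7963 T [ 3.3421168  -0.10249798  0.01013069]
dz -2 x -8.8 mm lean -0.517 | dz 0 x -7.4 mm lean -0.525 | dz 2 x -6.0 mm lean -0.533 | 3-par lean -0.448 top z 85.3 rows [302.5 351.5] mouth row 208
```

```bash
python3 - <<'E'
from fit2 import *
d=vision.get_image("wrist");L,v=lean(d["image"],0,0)
print([(a[0],a[1],a[2],x) for a,x in zip(L[::2].tolist(),v[::2])][:38],L[-1]); st(r)
for rf in (257.5,259.5,261.5):print(rf,[fit2([rf,L[-1,0]+.5],d["K"],d["tool_from_camera"],-(.029+z/1e3))[1] for z in(-2,0,2)])
E
```

```text
[(208, 257, 300, np.float64(209.0)), (210, 257, 300, np.float64(228.0)), (212, 256, 300, np.float64(225.0)), (214, 256, 300, np.float64(225.0)), (216, 256, 301, np.float64(225.0)), (218, 255, 301, np.float64(225.0)), (220, 255, 301, np.float64(224.0)), (222, 255, 301, np.float64(224.0)), (224, 255, 302, np.float64(224.0)), (226, 254, 302, np.float64(224.0)), (228, 254, 302, np.float64(224.0)), (230, 254, 302, np.float64(224.0)), (232, 253, 303, np.float64(224.0)), (234, 253, 303, np.float64(224.0)), (236, 253, 303, np.float64(224.0)), (238, 253, 303, np.float64(224.0)), (240, 252, 304, np.float64(224.0)), (242, 252, 304, np.float64(224.0)), (244, 251, 304, np.float64(224.0)), (246, 251, 304, np.float64(224.0)), (248, 251, 305, np.float64(224.0)), (250, 250, 305, np.float64(224.0)), (252, 250, 306, np.float64(224.0)), (254, 250, 306, np.float64(224.0)), (256, 250, 306, np.float64(225.0)), (258, 249, 307, np.float64(224.0)), (260, 249, 307, np.float64(223.0)), (262, 249, 307, np.float64(243.0)), (264, 249, 307, np.float64(249.0)), (266, 249, 307, np.float64(229.0)), (268, 249, 307, np.float64(228.0)), (270, 249, 307, np.float64(229.0)), (272, 249, 307, np.float64(229.0)), (274, 249, 307, np.float64(229.0)), (276, 249, 307, np.float64(229.0)), (278, 249, 307, np.float64(228.0)), (280, 249, 307, np.float64(228.0)), (282, 249, 307, np.float64(229.0))] [351 256 301]
t12.57 along y -7.0 x -0.8 z 65.3 mm | F y 19.2 x 3.2 z -8.3 | ff 30.0 op 21.5 mm yawx 1.7965 T [ 3.35890025 -0.01408318  0.04158499]
257.5 [np.float64(-0.07643057873959372), np.float64(-0.09944696824806597), np.float64(-0.12180313758323047)]
259.5 [np.float64(-0.10161003332376568), np.float64(-0.12337799163879272), np.float64(-0.14458494568203892)]
261.5 [np.float64(-0.12587025431054766), np.float64(-0.14650688853551597), np.float64(-0.16666367817157499)]
```

Right lean confirmed: far edge at row 261.5, near edge at 351.5, about -0.11 rad. I'll continue rocking while easing it up.

Call:
move_arm([
  {"grip":15,"translation":[0.012,0,-0.001],"yaw":0},
  {"grip":15,"translation":[0.012,0,-0.001],"yaw":0},
  {"grip":15,"translation":[0.012,0,-0.001],"yaw":0},
  {"grip":15,"translation":[0.012,0,-0.001],"yaw":0},
  {"grip":15,"translation":[0.012,0,-0.001],"yaw":0},
  {"grip":15,"translation":[0.012,0,-0.001],"yaw":0},
  {"grip":15,"translation":[0.012,0,-0.002],"yaw":0},
  {"grip":15,"translation":[0.012,0,-0.002],"yaw":0},
  {"grip":15,"translation":[0.012,0,-0.002],"yaw":0},
  {"grip":15,"translation":[0.012,0,-0.002],"yaw":0},
  {"grip":15,"translation":[0.012,0,-0.002],"yaw":0},
  {"grip":15,"translation":[0.012,0,-0.002],"yaw":0},
  {"grip":15,"translation":[0,0,0],"yaw":0},
  {"grip":15,"translation":[0,0,0],"yaw":0},
])

```text
clock: 13.73
ee_pos: [0.6171, -0.0861, 0.0692]
ee_rot: [1.954, 2.457, -0.003]
ft_force: [2.4, -11.3, -13.1]
opening: 0.251
finger_force: 30.4
```

```bash
sed -i 's/range(len(v)-15) if v\[k\]<t/range(5,50) if v[k]<t/' fit.py; python3 fit2.py
```

```text
t13.73 along y 7.6 x -0.2 z 69.2 mm | F y -11.5 x -0.2 z -13.1 | ff 30.4 op 21.4 mm yawx 1.7979 T [-2.00640313 -0.44466425 -0.05398519]
dz -2 x 0.1 mm lean 0.062 | dz 0 x 1.2 mm lean 0.032 | dz 2 x 2.4 mm lean 0.003 | 3-par lean 0.116 top z 92.2 rows [257.5 359.5] mouth row 233
```

Call:
move_arm([
  {"grip":15,"translation":[-0.005,0,0.005],"yaw":0},
  {"grip":15,"translation":[-0.012,0,0],"yaw":0},
  {"grip":15,"translation":[-0.012,0,0],"yaw":0},
  {"grip":15,"translation":[-0.012,0,0],"yaw":0},
  {"grip":15,"translation":[-0.012,0,0],"yaw":0},
  {"grip":15,"translation":[-0.012,0,0],"yaw":0},
  {"grip":15,"translation":[-0.012,0,0],"yaw":0},
  {"grip":15,"translation":[-0.012,0,0],"yaw":0},
  {"grip":15,"translation":[-0.012,0,-0.001],"yaw":0},
  {"grip":15,"translation":[-0.012,0,-0.001],"yaw":0},
  {"grip":15,"translation":[-0.012,0,-0.002],"yaw":0},
  {"grip":15,"translation":[-0.012,0,-0.002],"yaw":0},
  {"grip":15,"translation":[-0.012,0,-0.002],"yaw":0},
  {"grip":15,"translation":[0,0,0],"yaw":0},
  {"grip":15,"translation":[0,0,0],"yaw":0},
], newtons=45)

```text
clock: 15.03
ee_pos: [0.6202, -0.1011, 0.0692]
ee_rot: [-1.953, -2.451, -0.004]
ft_force: [-2.5, 22.7, -4.9]
opening: 0.25
finger_force: 48.0
```

```bash
python3 fit2.py
```

```text
t15.03 along y -7.6 x -0.6 z 69.2 mm | F y 22.6 x 2.7 z -4.9 | ff 48.0 op 21.3 mm yawx 1.7960 T [3.95335064 0.34369159 0.05185253]
dz -2 x 3.1 mm lean -0.117 | dz 0 x 4.3 mm lean -0.139 | dz 2 x 5.4 mm lean -0.160 | 3-par lean -0.084 top z 91.4 rows [254.5 346.5] mouth row 205
```

Call:
move_arm([
  {"grip":15,"translation":[0.012,0,0],"yaw":0},
  {"grip":15,"translation":[0.012,0,0],"yaw":0},
  {"grip":15,"translation":[0.012,0,0],"yaw":0},
  {"grip":15,"translation":[0.012,0,-0.001],"yaw":0},
  {"grip":15,"translation":[0.012,0,-0.001],"yaw":0},
  {"grip":15,"translation":[0.012,0,-0.002],"yaw":0},
  {"grip":15,"translation":[0.012,0,-0.002],"yaw":0},
  {"grip":15,"translation":[0.012,0,-0.002],"yaw":0},
  {"grip":15,"translation":[0.012,0,-0.002],"yaw":0},
  {"grip":15,"translation":[0.012,0,-0.002],"yaw":0},
  {"grip":15,"translation":[0.012,0,-0.002],"yaw":0},
  {"grip":15,"translation":[0.012,0,-0.002],"yaw":0},
  {"grip":15,"translation":[0.01,0,0],"yaw":0},
  {"grip":15,"translation":[0,0,0],"yaw":0},
  {"grip":15,"translation":[0,0,0],"yaw":0},
])

```text
clock: 16.33
ee_pos: [0.6175, -0.0863, 0.0723]
ee_rot: [1.953, 2.456, -0.004]
ft_force: [1.6, -14.4, -12.4]
opening: 0.245
finger_force: 44.9
```

```bash
python3 fit2.py
```

```text
t16.33 along y 7.4 x 0.2 z 72.3 mm | F y -14.4 x -1.7 z -12.4 | ff 44.9 op 20.9 mm yawx 1.7979 T [-2.64906754 -0.37986355 -0.03004215]
dz -2 x 1.3 mm lean 0.019 | dz 0 x 2.4 mm lean -0.009 | dz 2 x 3.6 mm lean -0.036 | 3-par lean 0.120 top z 93.0 rows [255.5 355.5] mouth row 231
```

Call:
move_arm([
  {"grip":15,"translation":[-0.02,0,0.02],"yaw":0},
  {"grip":35,"translation":[0,0,0],"yaw":0},
  {"grip":35,"translation":[0,0,0],"yaw":0},
  {"grip":35,"translation":[-0.01,0,0.02],"yaw":0},
  {"grip":35,"translation":[0,0,0.02],"yaw":0},
  {"grip":35,"translation":[0,0,0],"yaw":0},
])

```text
clock: 16.88
ee_pos: [0.6176, -0.0875, 0.0628]
ee_rot: [-1.956, -2.458, 0.0]
ft_force: [0.3, 0.0, 0.2]
opening: 0.41
finger_force: 0.0
```

```bash
python3 fit2.py;  python3 - <<'E'
import numpy as np,cv2
from workcell import vision
cv2.imwrite("pics/w6.png",cv2.resize(vision.get_image("wrist")["image"][180:380,160:400,::-1],None,fx=3,fy=3,interpolation=cv2.INTER_CUBIC))
E
```

```text
t16.88 along y 6.1 x -0.0 z 62.8 mm | F y -0.0 x 0.3 z 0.2 | ff 0.0 op 35.0 mm yawx 1.7972 T [-0.04503559 -0.06880131 -0.01316974]
dz -2 x -3.2 mm lean 0.162 | dz 0 x -2.0 mm lean 0.126 | dz 2 x -0.8 mm lean 0.093 | 3-par lean 0.099 top z 93.4 rows [263.5 369.5] mouth row 236
```

View pics/w6.png

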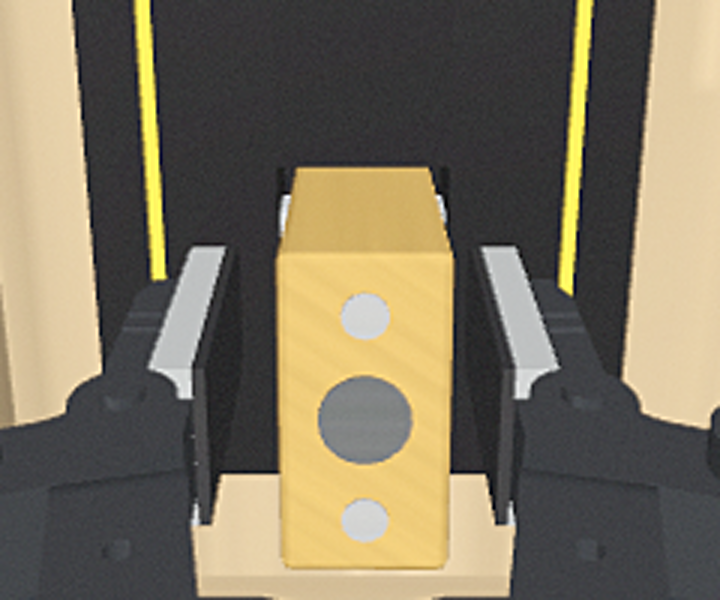

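The block stayed leaning in its slot with the fingers open, its top about 6 mm higher than when seated. I'll regrip it lower and firmer, then keep rocking.

Call:
move_arm([
  {"grip":12,"translation":[0,0,0],"yaw":0},
  {"grip":12,"translation":[0,0,0],"yaw":0},
  {"grip":12,"translation":[0,0,0],"yaw":0},
  {"grip":12,"translation":[0,0,0],"yaw":0},
  {"grip":12,"translation":[-0.012,0,-0.001],"yaw":0},
  {"grip":12,"translation":[-0.012,0,-0.001],"yaw":0},
  {"grip":12,"translation":[-0.012,0,-0.001],"yaw":0},
  {"grip":12,"translation":[-0.012,0,-0.001],"yaw":0},
  {"grip":12,"translation":[-0.012,0,-0.002],"yaw":0},
  {"grip":12,"translation":[-0.012,0,-0.002],"yaw":0},
  {"grip":12,"translation":[-0.012,0,-0.002],"yaw":0},
  {"grip":12,"translation":[-0.012,0,-0.002],"yaw":0},
  {"grip":12,"translation":[-0.012,0,-0.002],"yaw":0},
  {"grip":12,"translation":[-0.012,0,-0.002],"yaw":0},
  {"grip":12,"translation":[0,0,0],"yaw":0},
  {"grip":12,"translation":[0,0,0],"yaw":0},
], newtons=80)

```text
clock: 18.32
ee_pos: [0.6192, -0.0988, 0.0636]
ee_rot: [-1.952, -2.448, -0.005]
ft_force: [-0.7, 31.1, -5.8]
opening: 0.244
finger_force: 78.8
```

```bash
python3 fit2.py
```

```text
t18.32 along y -5.2 x -1.0 z 63.6 mm | F y 30.5 x 6.3 z -5.8 | ff 78.8 op 20.8 mm yawx 1.7952 T [ 5.48917778  0.05991386 -0.04350452]
dz -2 x -1.3 mm lean -0.012 | dz 0 x -0.1 mm lean -0.037 | dz 2 x 1.1 mm lean -0.062 | 3-par lean -0.043 top z 91.3 rows [262.5 359.5] mouth row 213
```

Call:
move_arm([
  {"grip":12,"translation":[-0.01,0,-0.004],"yaw":0},
  {"grip":12,"translation":[-0.01,0,-0.004],"yaw":0},
  {"grip":12,"translation":[-0.01,0,-0.004],"yaw":0},
  {"grip":12,"translation":[-0.01,0,-0.003],"yaw":0},
  {"grip":12,"translation":[0,0,0],"yaw":0},
])

```text
clock: 18.78
ee_pos: [0.6205, -0.1049, 0.0656]
ee_rot: [-1.952, -2.448, -0.005]
ft_force: [0.3, 29.7, -8.7]
opening: 0.24
finger_force: 78.9
```

```bash
python3 fit2.py
```

```text
t18.78 along y -11.4 x -1.1 z 65.6 mm | F y 28.8 x 7.0 z -8.7 | ff 78.9 op 20.5 mm yawx 1.7954 T [ 5.21519356 -0.16243224  0.00651663]
dz -2 x 7.0 mm lean 0.332 | dz 0 x 7.9 mm lean 0.261 | dz 2 x 8.9 mm lean 0.205 | 3-par lean 0.128 top z 93.7 rows [237.5 352.5] mouth row 201
```

Call:
move_arm([
  {"grip":12,"translation":[0.012,0,-0.003],"yaw":0},
  {"grip":12,"translation":[0.012,0,-0.002],"yaw":0},
  {"grip":12,"translation":[0.012,0,-0.002],"yaw":0},
  {"grip":12,"translation":[0.012,0,-0.002],"yaw":0},
  {"grip":12,"translation":[0.012,0,-0.002],"yaw":0},
  {"grip":12,"translation":[0.012,0,-0.002],"yaw":0},
  {"grip":12,"translation":[0.012,0,-0.002],"yaw":0},
  {"grip":12,"translation":[0.012,0,-0.002],"yaw":0},
])

```text
clock: 19.5
ee_pos: [0.6197, -0.0992, 0.0683]
ee_rot: [1.954, 2.458, -0.005]
ft_force: [6.2, -16.1, -19.1]
opening: 0.24
finger_force: 79.2
```

```bash
python3 fit2.py
```

```text
t19.50 along y -5.7 x -0.6 z 68.3 mm | F y -17.1 x 2.4 z -19.1 | ff 79.2 op 20.5 mm yawx 1.7985 T [-3.39158335 -1.24311605 -0.02754658]
dz -2 x 0.7 mm lean -0.041 | dz 0 x 1.8 mm lean -0.065 | dz 2 x 3.0 mm lean -0.089 | 3-par lean -0.068 top z 95.1 rows [258.5 354.5] mouth row 209
```

Call:
move_arm([
  {"grip":12,"translation":[0.012,0,0.006],"yaw":0},
  {"grip":12,"translation":[0.012,0,0.002],"yaw":0},
  {"grip":12,"translation":[0.012,0,0],"yaw":0},
  {"grip":12,"translation":[0.012,0,0],"yaw":0},
  {"grip":12,"translation":[0.012,0,0],"yaw":0},
  {"grip":12,"translation":[0.012,0,0],"yaw":0},
])

```text
clock: 20.05
ee_pos: [0.6193, -0.0912, 0.0696]
ee_rot: [1.949, 2.454, -0.005]
ft_force: [5.1, -24.2, -2.0]
opening: 0.245
finger_force: 80.9
```

```bash
python3 fit2.py
```

```text
t20.05 along y 2.1 x 0.8 z 69.6 mm | F y -24.7 x -0.4 z -2.0 | ff 80.9 op 20.9 mm yawx 1.7991 T [-3.88117362 -0.89199    -0.15168725]
dz -2 x -0.6 mm lean 0.050 | dz 0 x 0.6 mm lean 0.021 | dz 2 x 1.7 mm lean -0.007 | 3-par lean 0.045 top z 95.8 rows [259.5 360.5] mouth row 223
```

Call:
move_arm([
  {"grip":12,"translation":[0.012,0,-0.002],"yaw":0},
  {"grip":12,"translation":[0.012,0,-0.002],"yaw":0},
  {"grip":12,"translation":[0.012,0,-0.003],"yaw":0},
  {"grip":12,"translation":[0.012,0,-0.003],"yaw":0},
  {"grip":12,"translation":[0.012,0,-0.003],"yaw":0},
  {"grip":12,"translation":[0,0,0],"yaw":0},
])

```text
clock: 20.6
ee_pos: [0.6182, -0.0811, 0.0725]
ee_rot: [1.95, 2.453, -0.001]
ft_force: [4.1, -15.6, 3.0]
opening: 0.241
finger_force: 81.1
```

```bash
python3 fit2.py
```

```text
t20.60 along y 12.3 x 2.0 z 72.5 mm | F y -16.1 x 0.5 z 3.0 | ff 81.1 op 20.6 mm yawx 1.7983 T [-3.13539828 -0.91989776  0.02123482]
dz -2 x -2.1 mm lean 0.199 | dz 0 x -1.0 mm lean 0.159 | dz 2 x 0.2 mm lean 0.122 | 3-par lean 0.202 top z 98.6 rows [260.5 368.5] mouth row 239
```

Call:
move_arm([
  {"grip":12,"translation":[-0.012,0,-0.002],"yaw":0},
  {"grip":12,"translation":[-0.012,0,-0.002],"yaw":0},
  {"grip":12,"translation":[-0.012,0,-0.002],"yaw":0},
  {"grip":12,"translation":[-0.012,0,-0.002],"yaw":0},
  {"grip":12,"translation":[-0.012,0,-0.001],"yaw":0},
  {"grip":12,"translation":[-0.012,0,0],"yaw":0},
  {"grip":12,"translation":[-0.012,0,0],"yaw":0},
])

```text
clock: 21.23
ee_pos: [0.6181, -0.0862, 0.0728]
ee_rot: [-1.956, -2.453, -0.006]
ft_force: [-1.4, 21.5, 9.2]
opening: 0.246
finger_force: 81.8
```

```bash
python3 fit2.py
```

```text
t21.23 along y 7.3 x 0.7 z 72.8 mm | F y 21.2 x 3.4 z 9.2 | ff 81.8 op 21.0 mm yawx 1.7956 T [ 3.18207149 -0.07967834  0.06495897]
dz -2 x -2.0 mm lean 0.175 | dz 0 x -0.8 mm lean 0.138 | dz 2 x 0.3 mm lean 0.102 | 3-par lean 0.191 top z 98.7 rows [260.5 367.5] mouth row 234
```

Call:
move_arm([
  {"grip":12,"translation":[-0.012,0,-0.004],"yaw":0},
  {"grip":12,"translation":[-0.012,0,-0.004],"yaw":0},
  {"grip":12,"translation":[-0.012,0,-0.003],"yaw":0},
  {"grip":12,"translation":[-0.012,0,-0.003],"yaw":0},
  {"grip":12,"translation":[-0.012,0,-0.002],"yaw":0},
  {"grip":12,"translation":[-0.012,0,-0.002],"yaw":0},
  {"grip":12,"translation":[0,0,0],"yaw":0},
])

```text
clock: 21.87
ee_pos: [0.6185, -0.0965, 0.074]
ee_rot: [-1.953, -2.451, -0.002]
ft_force: [-2.0, 17.1, 1.0]
opening: 0.244
finger_force: 80.7
```

```bash
python3 fit2.py
```

```text
t21.87 along y -2.8 x -1.2 z 74.0 mm | F y 17.1 x 1.9 z 1.0 | ff 80.7 op 20.8 mm yawx 1.7962 T [3.37577049 0.3555331  0.05379191]
dz -2 x -1.0 mm lean 0.002 | dz 0 x 0.2 mm lean -0.024 | dz 2 x 1.4 mm lean -0.049 | 3-par lean -0.005 top z 100.1 rows [261.5 359.5] mouth row 216
```

Call:
move_arm([
  {"grip":12,"translation":[0.006,0,-0.003],"yaw":0},
  {"grip":12,"translation":[0.006,0,-0.003],"yaw":0},
  {"grip":12,"translation":[0.006,0,-0.003],"yaw":0},
  {"grip":12,"translation":[0,0,-0.003],"yaw":0},
  {"grip":12,"translation":[0,0,0],"yaw":0},
])

```text
clock: 22.33
ee_pos: [0.618, -0.0962, 0.0755]
ee_rot: [-1.953, -2.454, 0.002]
ft_force: [-1.3, 8.3, -7.9]
opening: 0.242
finger_force: 79.5
```

```bash
python3 fit2.py
```

```text
t22.33 along y -2.4 x -1.6 z 75.5 mm | F y 8.4 x 0.6 z -7.9 | ff 79.5 op 20.7 mm yawx 1.7970 T [ 1.51023663  0.29587928 -0.0438655 ]
dz -2 x -1.2 mm lean 0.020 | dz 0 x 0.0 mm lean -0.007 | dz 2 x 1.2 mm lean -0.033 | 3-par lean 0.006 top z 101.7 rows [261.5 360.5] mouth row 217
```

Call:
move_arm([
  {"grip":12,"translation":[0.004,0,-0.003],"yaw":0},
  {"grip":12,"translation":[0.004,0,-0.003],"yaw":0},
  {"grip":12,"translation":[0,0,0],"yaw":0},
])

```text
clock: 22.63
ee_pos: [0.6185, -0.096, 0.0771]
ee_rot: [-1.954, -2.456, 0.002]
ft_force: [-1.9, 4.9, -7.5]
opening: 0.242
finger_force: 79.7
```

Call:
move_arm([
  {"grip":12,"translation":[0.004,0,-0.004],"yaw":0},
  {"grip":12,"translation":[0.004,0,-0.004],"yaw":0},
  {"grip":12,"translation":[0.004,0,-0.004],"yaw":0},
  {"grip":12,"translation":[0,0,0],"yaw":0},
])

```text
clock: 22.97
ee_pos: [0.6203, -0.0952, 0.0804]
ee_rot: [1.955, 2.457, 0.001]
ft_force: [-0.3, 0.6, -5.5]
opening: 0.245
finger_force: 79.8
```

Call:
move_arm([
  {"grip":12,"translation":[0,0,-0.01],"yaw":0},
  {"grip":12,"translation":[0,0,-0.015],"yaw":0},
  {"grip":12,"translation":[0,0,-0.02],"yaw":0},
  {"grip":12,"translation":[0,0,-0.03],"yaw":0},
  {"grip":12,"translation":[0,0,-0.04],"yaw":0},
  {"grip":12,"translation":[0,0,-0.04],"yaw":0},
  {"grip":12,"translation":[0,0,-0.03],"yaw":0},
  {"grip":12,"translation":[0,0,-0.02],"yaw":0},
  {"grip":12,"translation":[0,0,-0.01],"yaw":0},
  {"grip":12,"translation":[0,0,0],"yaw":0},
  {"grip":12,"translation":[0,0,0],"yaw":0},
  {"grip":12,"translation":[0,0,0],"yaw":0},
  {"grip":12,"translation":[0,0,0],"yaw":0},
])

```text
clock: 24.05
ee_pos: [0.6193, -0.0947, 0.1117]
ee_rot: [-1.956, -2.458, 0.0]
ft_force: [0.1, -0.7, -4.1]
opening: 0.247
finger_force: 79.8
```

```bash
python3 fit2.py;  python3 - <<'E'
import numpy as np,cv2
from workcell import vision
cv2.imwrite("pics/w7.png",cv2.resize(vision.get_image("wrist")["image"][:,:,::-1],(784,588)))
E
```

```text
t24.05 along y -1.3 x 0.0 z 111.7 mm | F y -0.7 x -0.0 z -4.1 | ff 79.8 op 21.1 mm yawx 1.7973 T [ 0.00453319 -0.02442689 -0.02547375]
dz -2 x -1.2 mm lean 0.020 | dz 0 x 0.0 mm lean -0.007 | dz 2 x 1.2 mm lean -0.033 | 3-par lean 0.015 top z 137.4 rows [261.5 360.5] mouth row 217
```

View pics/w7.png

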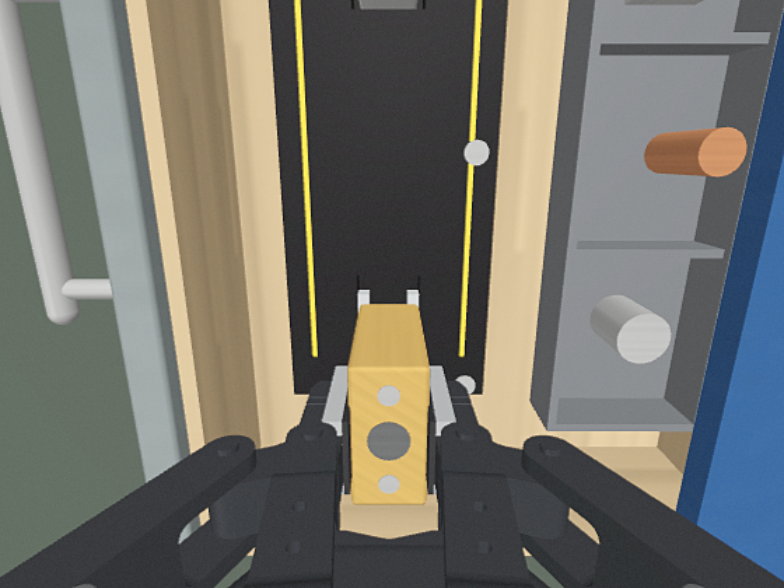

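The block hangs free in the fingers and upright, with its top face at rows 366–503. The wrist carries 4.1 N, which is the block's own weight, and its underside is about 30 mm above the rack. The slot is empty and the drawer still open, so I'll hand the job in.

```bash
python3 -c "
from workcell import r
print(r.close_job())"
```

```text
the job is handed in; nothing more can be done
None
```

I pulled the drawer fully open, rocked the brass block left then right (about 0.12 and 0.11 rad, estimated from the wrist camera) until it freed, and handed the job in with it gripped upright about 30 mm above the rack; the judge's verdict was not shown, and the upward pull at the wrist peaked at about 19 N once (about 15 N on the rack itself, the low end of its lifting range).

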